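# Strip down the blotting tank

### The arm

A 6-joint arm with a two-finger parallel gripper is mounted at the origin on the work surface. World frame = base frame: x ahead of the robot, y to its left, z up, the work surface at z = 0. Lengths are in m, angles in rad, forces in N, time in s.
With the tool pointing down it reaches from about 0.375 to 0.9 m from the base axis. Payload 3.1 kg.
Tool frame: the origin (TCP) lies midway between the tips of the shut fingers; the grasp point (between the pads) lies 19 mm behind it (pinch_z is the distance from the TCP to the grasp point, in m); z points along the fingers, y is the line along which they close (so a half turn about z gives the same grasp; the last joint's range is limited). The gripper opens to 85 mm and grips with 20 to 120 N. Pads are 22 mm wide; open, the fingers measure 114 mm over their backs; the gripper's body (76 mm by 85 mm) begins 54 mm behind the grasp point. The pads swing forward as they close: fully open they stand 13 mm farther back than shut.
Start: joints at [-1.391, 0.527, 1.433, -0, 1.181, -0.178], TCP at [0.219, -0.585, 0.231] pointing down, gripper open.
Joint ranges: [-3.08, 3.08], [-0.75, 2.2], [0.22, 2.44], [-1.43, 4.57], [0, 2.65], [-2.85, 2.85]. Speed limits (rad/s): [2.79, 2.79, 3.14, 3.14, 3.14, 3.14].

### API

Orientations are given as a unit quaternion [x, y, z, w].
In Python, from station import sense, snapshot, camera_params, sign_off, pinch_z gives the robot as it stands. The module is installed in compiled form; this text tells all that it offers.
- The arm moves only by the shell command python3 -m handwheel 'ROWS' [FORCE]. ROWS is JSON, a list that holds one entry, the list of rows, each a list of 7 numbers: the turn, a rotation vector about the tool's x, y, z in degrees, then the shift along the tool's x, y, z in m, then the opening, from 0 (shut) to 1 (fully open). A call has 1 to 20 rows; each row shifts and turns the commanded pose from where the row before left it, along the tool's axes as they then stand; what a row does not reach is not made up. A row lasts 1/8 s, in which the tool goes at most 62.5 mm and 10.7 degrees, less where a joint would pass 70% of its speed; a pose out of reach is approached as far as the arm can. A call with a gripper value outside its range is refused whole. The fingers move at their own pace and stop on an object; FORCE is the grip in N (left out, the last holds). Time passes only in rows, so rows that do not move let the fingers close. It gives the time, the measured TCP pose, the force, the opening and the grip force at its end, in the units of the state.
- sense(): the state, without advancing time (a new reading comes with each control period).
- snapshot(name): name is "scene" or "top" or "wrist"; returns the picture (384x512x3 uint8, red, green, blue); there is no depth.
- camera_params(name): a dict with "fx", "fy", "cx", "cy" (pixels), "world_to_cam" (4x4, takes a point from world to camera coordinates); the wrist camera has in their place "mount" (4x4, takes a point from camera to tool coordinates, whose origin is the TCP and whose axes are the flange's). Camera axes: x right, y down, z forward; pixel columns grow to the right and rows downward; lengths in m; the calibration is good to about 2 mm. A picture is of the moment at which its call begins: read the wrist's pose just before it. camera_params takes no time and is no camera call.
- sign_off(): hands the job in; it is judged then, once.
The state is a dict: "t": time; "q": joint angles; "qd": joint speeds; "tau": joint torques, N m; "tcp_pos": TCP position; "tool_rot": TCP orientation; "force": force on the tool from outside, world axes, zero at the start; "ft_torque": the same for the moment, N m; "finger_gap": opening from 0.0 (shut) to 1.0 (fully open); "gripper_force": force on a finger pad.
Only numpy, scipy, OpenCV 4.12 (cv2) and the standard library are available. Lean on these libraries where they do the work, as an engineer would, in place of code of your own. Each camera call takes 0.05 s, during which the arm holds its last target. There are 200 camera calls.

### The job

The blot is done: lift the blotting cassette out of the tank by its tab and stand it on edge in a free slot of the wire draining rack, lowering it in rather than dropping it. Then take the cold block by its handle tab and rock it side to side, so that the spring clip at one end lets go while the other end is still down and then the other follows, instead of pulling it straight up; draw it out and finish still holding it upright over its own place, just clear of the tank, a finger's breadth or two above the rim, with everything else on the bench left as it is.

Things in the scene. Friction and masses are not known exactly. Their poses are not given: they have to be found in the camera images.
- tank: clear open-topped blotting tank, 122 mm (its x) by 144 mm (y), walls 4 mm, rim 108 mm above the bench; does not move. Origin: centre of its underside, z up. The cold block stands on its floor (5 mm up) at the -x end; the rest holds a grey frame (95 mm high, brass plugs to 118 mm at y = -56, x = -17 and 53 mm) with cassette channels at x = 3 (empty) and x = 35 mm (the cassette).
- bay (a point): point straight above the cold block's place, level with the tank's rim (x = -38, y = 0, z = 108 mm in the tank's frame; axes as the tank's). The bay leaves the block 3 mm of room either way along x, and low ledges (12 mm high) stand 2.5 mm off its two ends.
- cassette_center (a point): middle of the blotting cassette, 62.5 mm above its underside: black flat grid panel 12 mm thick (x), 104 wide (y), 78 tall, with a lifting tab on top, 12 mm thick, 44 wide, rising from 15.5 to 62.5 mm above this point. z up; axes as the tank's while it stands there, loose in its channel, underside 22 mm above the tank's origin; it lifts straight up, and is clear of the rim once 86 mm up. 0.1 kg.
- rack: fixed draining rack: white tray 160 mm (its x) by 116 mm (y), 8 mm thick, with three slots at x = -40, 0 and 40 mm, each between two steel wire loops 70 mm wide (y) that rise to 63 mm above the bench, 14 mm apart at the tray and 24 mm at the top. Origin: centre of its underside. The slot at x = -40 mm holds the rinsed cassette; the other two are free.
- slot_mid (a point): centre of the floor of the free middle slot, 8 mm above the bench; axes as the rack's: a cassette stands there with its thickness along x.
- slot_end (a point): centre of the floor of the free end slot, 40 mm farther along the rack's +x, 8 mm above the bench; axes as the rack's.
- cold_block_center (a point): middle of the cold block, 70 mm above its underside: pale sealed block 32 mm thick (x), 84 wide (y), 90 tall, with a handle tab on top, 14 mm thick (x), 44 wide (y), rising from 20 to 71 mm above this point. z up; axes as the tank's while seated. About 0.26 kg. A spring clip in the tank grips each end (+y and -y) above a small rib. Tilted 0.13 rad on one bottom edge, its other end rises 11 mm.
- cold_block_end_l (a point): bottom edge of the cold block at its +y end, 42 mm from its middle, 5 mm above the tank's origin when seated. The clip here holds this end with about 12 N and lets go once the end has risen 7 to 8 mm; its rib then rides on top of the clip, which rubs lightly on the block until its underside is 35 mm up. A push of 8 to 15 N sideways at the handle tilts the block out of one clip.
- cold_block_end_r (a point): bottom edge of the cold block at its -y end, 42 mm from its middle, 5 mm above the tank's origin when seated. The clip at this end is the same as at the other.
- flask: conical glass flask, 84 mm wide, 131 mm tall, with a screw cap; bystander at the far side. Origin: centre of its underside.
- buffer_bottle: white plastic bottle, 72 mm wide, 170 mm tall; bystander at the far side. Origin: centre of its underside.
- tip_box: closed box of pipette tips, 82 x 122 x 68 mm tall; bystander at the far side. Origin: centre of its underside.
- roller: blot roller lying flat between tank and rack, about 170 mm long along its x, 70 mm wide, 22 mm high; bystander. Origin: under its middle.
- tray: shallow clear incubation tray, 120 x 160 x 30 mm tall, on the left; bystander. Origin: centre of its underside.
- tank_lid: the tank's lid lying on the right, 126 x 148 x 66 mm tall; bystander. Origin: centre of its underside.
- rinsed_cassette: a second cassette like the one in the tank, standing in the third slot of the rack (x = -40 mm in the rack's frame); bystander. Origin: centre of its underside, axes as the cassette's.
Mind the look-alikes: they are no part of the job. What is shaped like the part that bears cold_block_center but green or pink is not meant. What is shaped like the part that bears cassette_center but red is not meant.

How it is judged:
By the outcome, as a careful person would: the job done as asked, in the order asked, and still so for the second after the job is handed in, while the arm keeps its last pose, push and grip.
It also fails if it takes over 54 s, if anything falls off the work surface, if the arm or the gripper's body presses on something with over 40 N, if the wrist force passes 120 N, or if a joint passes its speed limit or range.

## Working session

There is one attempt and no reset: what is moved stays moved. The work goes in short steps, Python scripts to look and compute and a shell command to move; the robot and the scene stay as the last step left them, time stands still between calls to the robot, and variables do not carry over. Pictures are saved under pics/ and viewed, at most 10 in all, crops included, and the job is handed in when it is done.

```bash
mkdir -p pics
python3 - <<'E'
from station import *
import cv2,numpy as np
s=sense();print({k:np.round(v,3) for k,v in s.items()});print(pinch_z)
for n in("scene","top"):
    im=snapshot(n);cv2.imwrite(f"pics/{n}0.png",im[:,:,::-1])
    p=camera_params(n);print(n,{k:np.round(v,3).tolist() for k,v in p.items()})
print(np.round(camera_params("wrist")["mount"],3).tolist())
E
```

```text
{'t': np.float64(0.0), 'q': array([-1.391,  0.528,  1.434,  0.   ,  1.181, -0.179]), 'qd': array([ 0.001,  0.   ,  0.001, -0.   , -0.   ,  0.   ]), 'tau': array([ 0.0000e+00, -4.4235e+01, -1.7803e+01, -0.0000e+00,  9.0000e-03,
       -0.0000e+00]), 'tcp_pos': array([ 0.219, -0.585,  0.23 ]), 'tool_rot': array([ 0.984,  0.178,  0.   , -0.001]), 'force': array([-0.028, -0.267,  0.453]), 'ft_torque': array([ 0.003, -0.005,  0.046]), 'gripper_force': np.float64(0.0), 'finger_gap': np.float64(1.004)}
0.0187
scene {'fx': 361.807, 'fy': 361.807, 'cx': 246.451, 'cy': 186.421, 'world_to_cam': [[-0.602, 0.799, -0.009, 0.337], [0.658, 0.49, -0.571, -0.303], [-0.452, -0.35, -0.821, 1.618], [0.0, 0.0, 0.0, 1.0]]}
top {'fx': 367.098, 'fy': 367.098, 'cx': 253.543, 'cy': 193.584, 'world_to_cam': [[-0.002, -1.0, 0.012, -0.018], [-0.998, 0.001, -0.068, 0.558], [0.068, -0.012, -0.998, 1.402], [0.0, 0.0, 0.0, 1.0]]}
[[0.0, -0.949, -0.316, 0.082], [1.0, 0.001, -0.001, -0.0], [0.001, -0.316, 0.949, -0.141], [0.0, 0.0, 0.0, 1.0]]
```

View pics/top0.png

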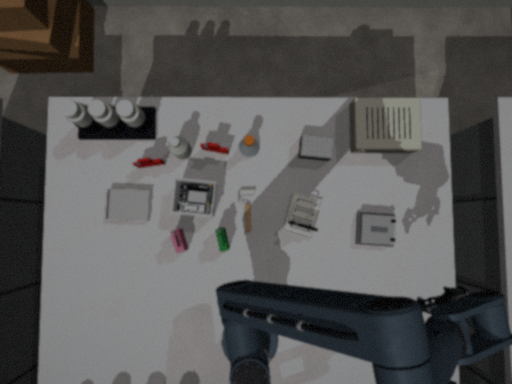

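View pics/scene0.png

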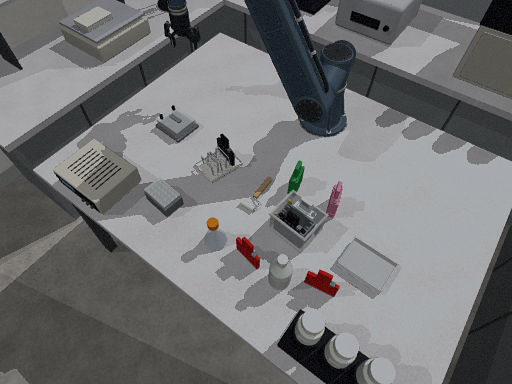

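The top view shows the tank near (194,197), the rack near (303,213), and the roller at (247,210). The look-alikes are around them. I'll enlarge the middle.

```bash
python3 - <<'E'
import cv2,numpy as np
a=cv2.imread("pics/top0.png")
c=[cv2.resize(a[170:230,165:225],(400,400),interpolation=3),cv2.resize(a[183:243,275:335],(400,400),interpolation=3)]
cv2.imwrite("pics/crop1.png",np.hstack(c))
E
cat > h.py <<'E'
import numpy as np,cv2
from station import *
from scipy.spatial.transform import Rotation as R
def cam(n,s=None):
    p=camera_params(n);K=np.array([[p["fx"],0,p["cx"]],[0,p["fy"],p["cy"]],[0,0,1]])
    if n=="wrist":
        s=s or sense();T=np.eye(4);T[:3,:3]=R.from_quat(s["tool_rot"]).as_matrix();T[:3,3]=s["tcp_pos"]
        W=np.linalg.inv(T@np.array(p["mount"]))
    else: W=np.array(p["world_to_cam"])
    return K,W
def ray(c,uv,z):
    K,W=c;Wi=np.linalg.inv(W);d=Wi[:3,:3]@np.linalg.solve(K,[uv[0],uv[1],1.]);o=Wi[:3,3]
    return o+d*(z-o[2])/d[2]
def proj(c,X):
    K,W=c;x=K@(W[:3,:3]@np.asarray(X)+W[:3,3]);return x[:2]/x[2]
def grab(name):
    s=sense();im=snapshot("wrist")[:,:,::-1].copy();cv2.imwrite(f"pics/{name}.png",im)
    np.savez(f"pics/{name}.npz",p=s["tcp_pos"],r=s["tool_rot"])
def wcam(name):
    d=np.load(f"pics/{name}.npz");return cam("wrist",{"tcp_pos":d["p"],"tool_rot":d["r"]})
E
```

```text
(no output)
```

View pics/crop1.png

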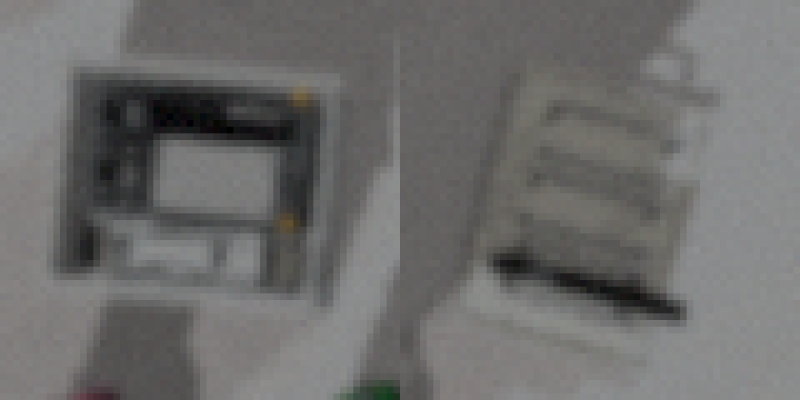

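Run:
```python
from h import *
c=cam("top")
f=lambda u,v,x0,y0:(u/6.667+x0,v/6.667+y0)
a=ray(c,f(303,97,165,170),.118);b=ray(c,f(288,222,165,170),.118)
print("plugs",a,b); d=a-b; yaw=np.arctan2(d[1],d[0]);print("tank yaw",np.degrees(yaw),np.hypot(*d[:2]))
Rz=lambda t:np.array([[np.cos(t),-np.sin(t)],[np.sin(t),np.cos(t)]])
m=(a+b)[:2]/2; print("tank",m-Rz(yaw)@[.018,-.056])
# rack: tab top ends of black cassette (body top z .008+.0785) 
p=ray(c,f(95,262,275,183),.086);q=ray(c,f(285,312,275,183),.086)
e=p-q;ya=np.arctan2(-e[0],e[1]);print("rinsed",(p+q)/2,np.degrees(ya),np.linalg.norm(e))
print("rack",((p+q)/2)[:2]+Rz(ya)@[.04,0])
for uv in [(520,70),(695,170),(640,360),(465,305)]: print(ray(c,f(uv[0]-400,uv[1],275,183),.008))
```

```text
plugs [0.58378956 0.13747266 0.118     ] [0.51623199 0.1451173  0.118     ]
tank yaw -6.455982597161349 0.067988722177201
tank [0.53842156 0.19896378]
rinsed [ 0.43354556 -0.2013222   0.086     ] -14.81777442123408 0.10811952811610948
rack [ 0.47221533 -0.21155203]
[ 0.55873139 -0.17318911  0.008     ]
[ 0.50001411 -0.27513389  0.008     ]
[ 0.38961614 -0.24152441  0.008     ]
[ 0.42168411 -0.13988334  0.008     ]
```

```bash
python3 -m handwheel '[[[0,0,0,0.046,-0.033,-0.006,1],[0,0,0,0.046,-0.033,-0.006,1],[0,0,0,0.046,-0.033,-0.006,1],[0,0,0,0.046,-0.033,-0.006,1],[0,0,0,0.046,-0.033,-0.006,1],[0,0,0,0.046,-0.033,-0.006,1],[0,0,0,0.046,-0.033,-0.006,1],[0,0,0,0.046,-0.033,-0.006,1],[0,0,0,0,0,0,1]]]'; python3 -c "
from h import *
grab('rack1')"
```

```text
t: 1.23
tcp_pos: [0.4726, -0.2058, 0.2795]
tool_rot: [0.983, 0.181, 0.0, -0.0]
force: [-0.6, -0.6, 0.3]
finger_gap: 0.998
gripper_force: 0.0
```

View pics/rack1.png

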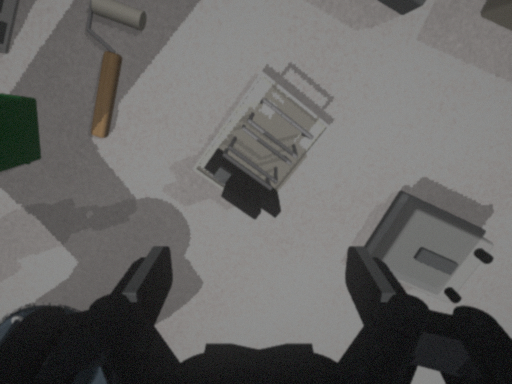

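The wrist view shows the rack at (195–335, 65–215), with the rinsed cassette at its lower end. I'll enlarge it.

```bash
python3 -c "
import cv2
a=cv2.imread('pics/rack1.png')[55:225,180:350]
a=cv2.convertScaleAbs(a,alpha=1.5)
cv2.imwrite('pics/rack1c.png',cv2.resize(a,(595,595),interpolation=3))"
```

```text
(no output)
```

View pics/rack1c.png

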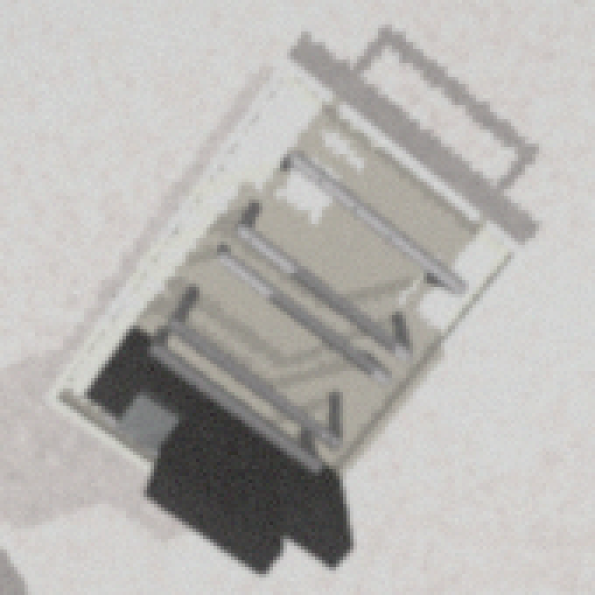

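Run:
```python
from h import *
c=wcam('rack1')
bars={.052:((290,160),(460,287)),.028:((240,230),(405,352)),.012:((222,248),(385,375)),-.012:((170,325),(335,440)),-.028:((155,342),(318,467))}
src=[];dst=[]
for x,(a,b) in bars.items():
    P=[ray(c,(p[0]/3.5+180,p[1]/3.5+55),.0625)[:2] for p in(a,b)]
    print(x,np.round(P,4).tolist(),np.linalg.norm(P[0]-P[1]));src+=[[x,0]];dst+=[(P[0]+P[1])/2]
    y=np.array(P[0]-P[1]);print(np.degrees(np.arctan2(-y[0],y[1])))
    src+=[[x,.034],[x,-.034]];dst+=P
M,_=R.align_vectors(np.c_[np.array(dst)-np.mean(dst,0),np.zeros(len(dst))],np.c_[np.array(src)-np.mean(src,0),np.zeros(len(src))])
yaw=M.as_euler('xyz')[2];Z=M.as_matrix()[:2,:2]
o=np.mean(dst,0)-Z@np.mean(src,0)
print("rack",o,np.degrees(yaw),"end",o+Z@[.04,0],"mid",o)
for p in [(295,45),(530,235),(60,395)]: print(ray(c,(p[0]/3.5+180,p[1]/3.5+55),.008))
t=ray(cam("top"),(209,194),.118);print(t)
```

```text
0.052 [[0.5371, -0.1856], [0.5191, -0.2539]] 0.07061356639044883
-14.718399769688014
0.028 [[0.5104, -0.1781], [0.492, -0.2453]] 0.06963377029295112
-15.274629636290728
0.012 [[0.5027, -0.1746], [0.4821, -0.242]] 0.07052851286942034
-16.98654642194438
-0.012 [[0.4721, -0.1669], [0.4542, -0.2346]] 0.07011144305252308
-14.820016437238985
-0.028 [[0.4647, -0.164], [0.4427, -0.2327]] 0.07219226205360435
-17.75902712618016
rack [ 0.47769978 -0.20490693] -15.975006539691403 end [ 0.51615506 -0.21591565] mid [ 0.47769978 -0.20490693]
[ 0.57325739 -0.17421774  0.008     ]
[ 0.54227069 -0.28252624  0.008     ]
[ 0.41794214 -0.13344779  0.008     ]
[0.54967711 0.14245896 0.118     ]
```

```bash
python3 -m handwheel '[[[0,0,0,0.0315,-0.0516,0,1],[0,0,0,0.0315,-0.0516,0,1],[0,0,0,0.0315,-0.0516,0,1],[0,0,0,0.0315,-0.0516,0,1],[0,0,0,0.0315,-0.0516,0,1],[0,0,0,0.0315,-0.0516,0,1],[0,0,0,0.0315,-0.0516,0,1],[0,0,-10.4,0,0,0,1],[0,0,-10.4,0,0,0,1],[0,0,-10.4,0,0,0,1],[0,0,-10.4,0,0,0,1],[0,0,-10.4,0,0,0,1],[0,0,-10.4,0,0,0,1],[0,0,0,0,0,0,1]]]'; python3 -c "
from h import *
grab('tank1')
a=cv2.imread('pics/tank1.png')
cv2.imwrite('pics/tank1c.png',cv2.convertScaleAbs(cv2.resize(a,(800,600),interpolation=3),alpha=1.4))"
```

```text
t: 3.02
tcp_pos: [0.5515, 0.2046, 0.2788]
tool_rot: [0.751, 0.66, -0.001, -0.0]
force: [-0.6, 0.2, 0.2]
finger_gap: 0.998
gripper_force: 0.0
```

View pics/tank1c.png

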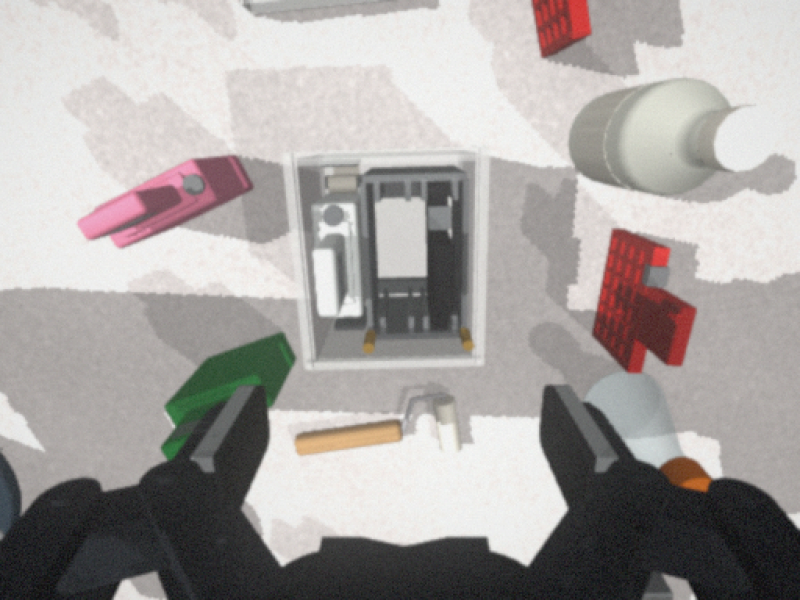

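The tank is at (285–490, 150–370), brass plugs at (370,341) and (466,339), the pale block tab near (327,275) and the black cassette near (445,270). I'll take a closer crop for the edges.

```bash
python3 -c "
import cv2
a=cv2.imread('pics/tank1.png')[90:240,175:325]
cv2.imwrite('pics/tank1d.png',cv2.convertScaleAbs(cv2.resize(a,(600,600),interpolation=3),alpha=1.9,beta=15))"
```

```text
(no output)
```

View pics/tank1d.png

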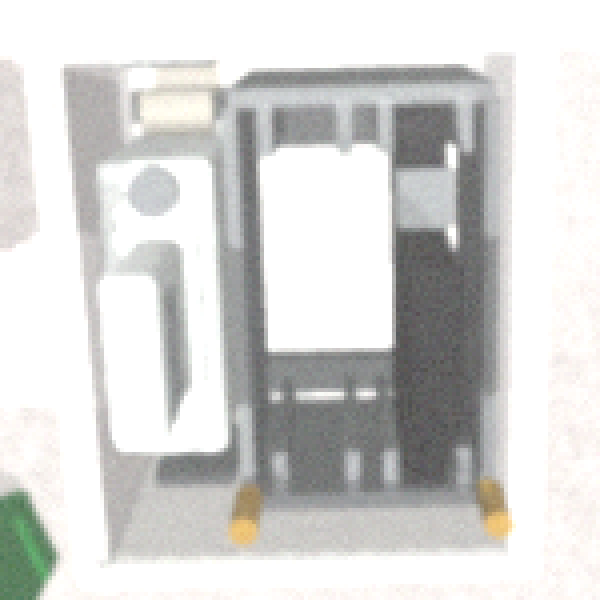

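Run:
```python
from h import *
c=wcam('tank1');f=lambda p:(p[0]/4+175,p[1]/4+90)
a=ray(c,f((498,522)),.118);b=ray(c,f((244,530)),.118);d=a-b;yaw=np.arctan2(d[1],d[0]);print(np.degrees(yaw),np.hypot(*d[:2]))
# yaw from the tank's outer rim corners as well (800x600 view)
g=lambda p:ray(c,(p[0]/1.5625,p[1]/1.5625),.108)[:2]
q=[g((285,153)),g((490,150)),g((484,367)),g((304,370))];print(np.round(q,4).tolist(),np.mean(q,0))
e=q[1]-q[2];e2=q[0]-q[3];print(np.degrees([np.arctan2(-e[0],e[1]),np.arctan2(-e2[0],e2[1])]))
Z=lambda t:np.array([[np.cos(t),-np.sin(t)],[np.sin(t),np.cos(t)]])
t=(a+b)[:2]/2-Z(yaw)@[.018,-.056];print("tank",t)
print("cass",t+Z(yaw)@[.035,0],"block",t+Z(yaw)@[-.038,0])
h=[ray(c,f(p),.146)[:2] for p in[(103,275),(158,275),(167,445),(115,450)]]
print("tab",np.round(h,4).tolist(),np.mean(h,0))
```

```text
-5.264757979192104 0.06912777359428865
[[0.4859, 0.2859], [0.6144, 0.2712], [0.5993, 0.1203], [0.4683, 0.1345]] [0.54195427 0.20297763]
[-5.70496039 -6.61773094]
tank [0.54115155 0.20490144]
cass [0.5760039  0.20168991] block [0.50331186 0.20838825]
tab [[0.5009, 0.2309], [0.5135, 0.2293], [0.5084, 0.1877], [0.4957, 0.188]] [0.50466175 0.20897532]
```

```bash
python3 -m handwheel '[[[0,0,-1.2,-0.001,0.025,0,0.5],[0,0,0,0,0,0.05,0.5],[0,0,0,0,0,0.04,0.5],[0,0,0,0,0,0.03,0.5],[0,0,0,0,0,0,0.5]]]' 30
python3 - <<'E'
from h import *
grab('tank2');c=wcam('tank2')
a=cv2.imread('pics/tank2.png');cv2.imwrite('pics/tank2v.png',cv2.convertScaleAbs(cv2.resize(a,(800,600),interpolation=3),alpha=1.6,beta=15))
s=sense();t=np.array([.5415,.2042]);print(proj(c,[s['tcp_pos'][0],s['tcp_pos'][1],.147])*1.5625)
E
```

```text
t: 3.7
tcp_pos: [0.5741, 0.2012, 0.1566]
tool_rot: [0.744, 0.669, -0.003, -0.002]
force: [0.3, -0.1, 0.6]
finger_gap: 0.499
gripper_force: 0.0
[407.49866623 377.0946141 ]
```

View pics/tank2v.png

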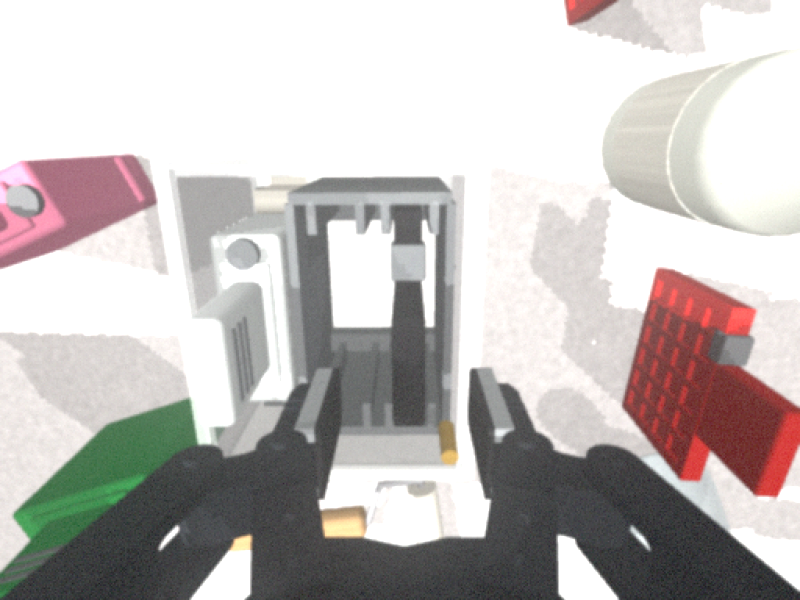

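The cassette's tab, the black strip at x≈408, is centred between the fingers (expected 407). Its near end is at (408,423).

Run:
```python
from h import *
c=wcam('tank2')
for p in [(394,423),(424,423),(408,423),(408,320),(408,280)]: print(p,ray(c,(p[0]/1.5625,p[1]/1.5625),.147))
print(proj(c,[.5745,.2232,.147])*1.5625)
```

```text
(394, 423) [0.56866448 0.18327292 0.147     ]
(424, 423) [0.57967354 0.18217146 0.147     ]
(408, 423) [0.57380382 0.18275873 0.147     ]
(408, 320) [0.57798779 0.22330818 0.147     ]
(408, 280) [0.57945109 0.23748987 0.147     ]
[397.88885127 321.26181967]
```

```bash
python3 -m handwheel '[[[0,0,0,0.0035,0.0016,0,0.5],[0,0,0,0,0,0.025,0.5],[0,0,0,0,0,0.017,0.5],[0,0,0,0,0,0,0.5],[0,0,0,0,0,0,0],[0,0,0,0,0,0,0],[0,0,0,0,0,0,0],[0,0,0,0,0,0,0],[0,0,0,0,0,0,0]]]' 30
```

```text
t: 4.88
tcp_pos: [0.5784, 0.2057, 0.1183]
tool_rot: [0.743, 0.67, 0.001, 0.0]
force: [-0.2, 0.6, 5.8]
finger_gap: 0.134
gripper_force: 32.8
```

```bash
python3 -m handwheel '[[[0,0,0,0,0,-0.005,0],[0,0,0,0,0,-0.01,0],[0,0,0,0,0,-0.015,0],[0,0,0,0,0,-0.02,0],[0,0,0,0,0,-0.02,0],[0,0,0,0,0,-0.02,0],[0,0,0,0,0,-0.02,0],[0,0,0,0,0,-0.01,0],[0,0,0,0,0,0,0]]]' 30
```

```text
t: 6.0
tcp_pos: [0.5782, 0.2056, 0.2384]
tool_rot: [0.743, 0.67, 0.001, 0.001]
force: [0.1, 0.4, -1.5]
finger_gap: 0.133
gripper_force: 31.9
```

```bash
python3 -m handwheel '[[[0,0,0,-0.02,-0.0018,0,0],[0,0,0,-0.04,-0.0018,0,0],[0,0,0,-0.05,-0.0018,0,0],[0,0,0,-0.05,-0.0018,0,0],[0,0,0,-0.05,-0.0018,0,0],[0,0,0,-0.05,-0.0018,0,0],[0,0,0,-0.05,-0.0018,0,0],[0,0,0,-0.05,-0.0018,0,0],[0,0,0,-0.04,-0.0018,0,0],[0,0,0,-0.026,-0.0018,0,0],[0,0,5,0,0,0,0],[0,0,5,0,0,0,0],[0,0,0,0,0,0,0]]]' 30
python3 - <<'E'
from h import *
s=sense();print(s['tcp_pos'],s['tool_rot'])
grab('rack2');c=wcam('rack2')
a=cv2.imread('pics/rack2.png');cv2.imwrite('pics/rack2v.png',cv2.convertScaleAbs(cv2.resize(a,(800,600),interpolation=3),alpha=1.6,beta=15))
Z=R.from_euler('z',-15.9,degrees=True).as_matrix()[:2,:2];o=np.array([.516,-.216])
for x in(-.012,.012):
  for y in(-.035,.035):print(x,y,proj(c,[*(o+Z@[x,y]),.0625])*1.5625)
E
```

```text
t: 7.62
tcp_pos: [0.5147, -0.2169, 0.2364]
tool_rot: [0.798, 0.602, -0.001, -0.001]
force: [0.1, 0.1, -0.8]
finger_gap: 0.131
gripper_force: 31.9
[ 0.51465256 -0.21685109  0.23636031] [ 7.98139495e-01  6.02471364e-01 -5.98219141e-04 -1.11511175e-03]
-0.012 -0.035 [389.46478735 309.39772443]
-0.012 0.035 [388.477712   210.00202959]
0.012 -0.035 [423.36332563 309.46286159]
0.012 0.035 [424.75390773 210.03588373]
```

View pics/rack2v.png

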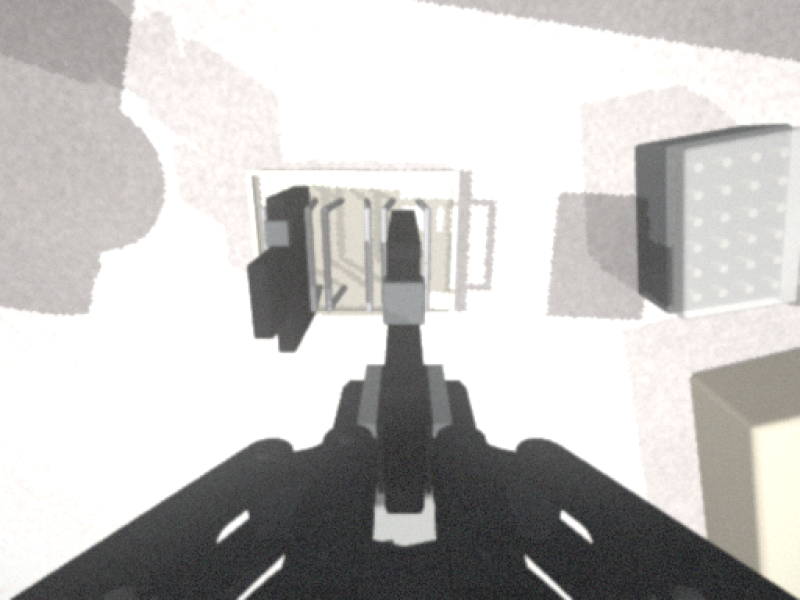

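The held cassette's lower edge (x≈403) is between the end slot's wires (386 and 427), so I'll lower it.

```bash
python3 -m handwheel '[[[0,0,0,0,0.001,0.03,0],[0,0,0,0,0,0.03,0],[0,0,0,0,0,0.015,0],[0,0,0,0,0,0.015,0],[0,0,0,0,0,0.015,0],[0,0,0,0,0,0.01,0],[0,0,0,0,0,0.007,0],[0,0,0,0,0,0,0]]]' 30
```

```text
t: 8.68
tcp_pos: [0.517, -0.2165, 0.115]
tool_rot: [0.798, 0.603, -0.0, -0.0]
force: [-0.6, -0.0, 0.2]
finger_gap: 0.133
gripper_force: 31.9
```

```bash
python3 -m handwheel '[[[0,0,0,0,0,0.004,0],[0,0,0,0,0,0.003,0],[0,0,0,0,0,0.002,0],[0,0,0,0,0,0.0015,0],[0,0,0,0,0,0,0]]]' 30
```

```text
t: 9.3
tcp_pos: [0.5171, -0.2166, 0.1047]
tool_rot: [0.798, 0.603, -0.0, -0.0]
force: [-0.4, 0.4, -0.9]
finger_gap: 0.137
gripper_force: 31.8
```

```bash
python3 -m handwheel '[[[0,0,0,0,0,0.001,0],[0,0,0,0,0,0.001,0],[0,0,0,0,0,0.0005,0],[0,0,0,0,0,0,0]]]' 30
```

```text
t: 9.8
tcp_pos: [0.5174, -0.2168, 0.1043]
tool_rot: [0.798, 0.603, 0.0, 0.001]
force: [-2.5, 0.3, 12.1]
finger_gap: 0.135
gripper_force: 33.7
```

```bash
python3 -m handwheel '[[[0,0,0,0,0,-0.0015,0],[0,0,0,0,0,0,0.2],[0,0,0,0,0,0,0.4],[0,0,0,0,0,0,0.5],[0,0,0,0,0,0,0.5],[0,0,0,0,0,-0.02,0.5],[0,0,0,0,0,-0.04,0.5],[0,0,0,0,0,-0.05,0.5],[0,0,0,0,0,-0.02,0.5],[0,0,0,0,0,0,0.5]]]' 30
python3 - <<'E'
from h import *
s=sense();print(s['tcp_pos'],s['tool_rot'])
grab('rack3')
a=cv2.imread('pics/rack3.png');b=snapshot('scene')[:,:,::-1]
b=cv2.resize(b[110:230,180:340],(400,300),interpolation=3)
v=np.hstack([cv2.resize(a,(400,300)),b])
cv2.imwrite('pics/rack3v.png',cv2.convertScaleAbs(v,alpha=1.4))
E
```

```text
t: 11.05
tcp_pos: [0.518, -0.2172, 0.2356]
tool_rot: [0.798, 0.603, 0.001, 0.002]
force: [-0.1, -0.2, -1.5]
finger_gap: 0.501
gripper_force: 0.0
[ 0.51803461 -0.21720272  0.23557533] [7.98080659e-01 6.02546522e-01 7.11196588e-04 2.10830215e-03]
```

View pics/rack3v.png

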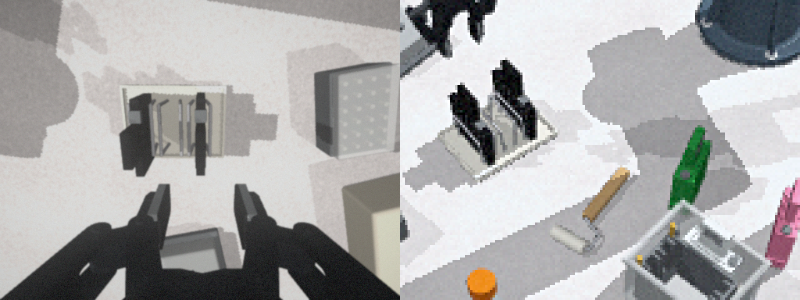

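The cassette now stands upright in the end slot, seen at (200,130) in the left panel and (512,100) in the right. The roller and rinsed cassette haven't moved. Next I'll go to the block.

```bash
python3 -m handwheel '[[[0,0,0,0.0509,-0.0163,0,0.5],[0,0,0,0.0509,-0.0163,0,0.5],[0,0,0,0.0509,-0.0163,0,0.5],[0,0,0,0.0509,-0.0163,0,0.5],[0,0,0,0.0509,-0.0163,0,0.5],[0,0,0,0.0509,-0.0163,0,0.5],[0,0,0,0.0509,-0.0163,0,0.5],[0,0,0,0.0509,-0.0163,0,0.5],[0,0,-9.7,0,0,0,0.5],[0,0,0,0,0,0.04,0.5],[0,0,0,0,0,0.03,0.5],[0,0,0,0,0,0,0.5],[0,0,0,0,0,0,0.5]]]' 80
python3 - <<'E'
from h import *
s=sense();print(s['tcp_pos'],s['tool_rot'],s['t'])
grab('blk1');c=wcam('blk1');a=cv2.cvtColor(cv2.imread('pics/blk1.png'),cv2.COLOR_BGR2GRAY)
Z=R.from_euler('z',-6.2,degrees=True).as_matrix()[:2,:2];o=np.array([.504,.210])
def line(f,r):
    P=[proj(c,[*(o+Z@f(t)),.146]) for t in r];print(' '.join(f"{t}:{a[int(round(p[1])),int(round(p[0]))]}" for t,p in zip(r,P)))
for y in(-.01,0,.01,.018):line(lambda t:[t/1000,y],range(-26,28,2))
for x in(-.004,0,.004):line(lambda t:[x,t/1000],range(-34,36,2))
E
```

```text
t: 12.78
tcp_pos: [0.5034, 0.2107, 0.1637]
tool_rot: [0.744, 0.668, -0.0, -0.0]
force: [0.0, -0.3, 0.6]
finger_gap: 0.502
gripper_force: 0.0
[0.50337653 0.21071654 0.16367974] [ 7.44337951e-01  6.67803073e-01 -2.24611838e-04 -1.39635988e-04] 12.775
-26:48 -24:127 -22:161 -20:169 -18:168 -16:165 -14:94 -12:98 -10:137 -8:140 -6:113 -4:144 -2:148 0:152 2:152 4:152 6:137 8:143 10:147 12:98 14:60 16:78 18:57 20:44 22:57 24:39 26:38
-26:50 -24:131 -22:165 -20:167 -18:169 -16:157 -14:97 -12:103 -10:139 -8:158 -6:118 -4:143 -2:150 0:147 2:151 4:152 6:117 8:145 10:157 12:79 14:57 16:81 18:52 20:58 22:57 24:38 26:47
-26:130 -24:135 -22:164 -20:162 -18:161 -16:163 -14:93 -12:102 -10:131 -8:122 -6:186 -4:189 -2:187 0:186 2:187 4:179 6:108 8:136 10:148 12:99 14:70 16:82 18:64 20:73 22:71 24:72 26:69
-26:165 -24:166 -22:174 -20:180 -18:172 -16:167 -14:105 -12:105 -10:130 -8:168 -6:188 -4:189 -2:188 0:185 2:185 4:179 6:109 8:139 10:149 12:69 14:64 16:83 18:135 20:127 22:119 24:123 26:122
-34:109 -32:107 -30:107 -28:108 -26:110 -24:110 -22:137 -20:186 -18:187 -16:187 -14:177 -12:146 -10:144 -8:145 -6:146 -4:149 -2:147 0:143 2:148 4:145 6:145 8:159 10:189 12:186 14:190 16:187 18:189 20:179 22:119 24:119 26:117 28:118 30:121 32:120 34:135
-34:107 -32:108 -30:107 -28:108 -26:109 -24:107 -22:134 -20:187 -18:186 -16:186 -14:148 -12:148 -10:152 -8:149 -6:149 -4:150 -2:149 0:147 2:148 4:151 6:149 8:150 10:186 12:188 14:186 16:189 18:185 20:176 22:116 24:114 26:115 28:115 30:115 32:112 34:115
-34:107 -32:108 -30:108 -28:110 -26:106 -24:108 -22:128 -20:186 -18:185 -16:172 -14:151 -12:151 -10:152 -8:150 -6:151 -4:151 -2:153 0:152 2:151 4:152 6:149 8:178 10:179 12:178 14:184 16:181 18:179 20:171 22:106 24:103 26:103 28:100 30:99 32:101 34:148
```

The tab top is centred within about 1 mm of the gripper, so I'll descend and grip it.

```bash
python3 -m handwheel '[[[0,0,0,-0.001,-0.0005,0.02,0.4],[0,0,0,0,0,0.015,0.4],[0,0,0,0,0,0.009,0.4],[0,0,0,0,0,0,0.4],[0,0,0,0,0,0,0],[0,0,0,0,0,0,0],[0,0,0,0,0,0,0],[0,0,0,0,0,0,0]]]' 80
```

```text
t: 13.82
tcp_pos: [0.5033, 0.2099, 0.1205]
tool_rot: [0.744, 0.668, 0.001, 0.001]
force: [0.9, 0.6, 3.7]
finger_gap: 0.146
gripper_force: 79.5
```

```bash
python3 -m handwheel '[[[0,2,0,-0.004,0,-0.0015,0],[0,2,0,-0.004,0,-0.0015,0],[0,0,0,0,0,0,0]]]' 80;python3 -m handwheel '[[[0,2,0,-0.004,0,-0.0015,0],[0,1.5,0,-0.003,0,-0.0011,0],[0,0,0,0,0,0,0]]]' 80
```

```text
t: 14.2
tcp_pos: [0.5024, 0.2017, 0.1232]
tool_rot: [0.744, 0.667, 0.027, -0.023]
force: [0.1, 1.6, 4.5]
finger_gap: 0.144
gripper_force: 79.5
t: 14.58
tcp_pos: [0.5017, 0.1951, 0.1253]
tool_rot: [0.743, 0.666, 0.05, -0.044]
force: [1.0, 3.1, 5.3]
finger_gap: 0.145
gripper_force: 79.7
```

```bash
cat > chk.py <<'E'
from h import *
import sys
s=sense();print(np.round(s['force'],1),np.round(s['ft_torque'],2),np.round(s['tcp_pos'],4))
Rm=R.from_quat(s['tool_rot']).as_matrix()
n=sys.argv[1];grab(n);c=wcam(n);a=cv2.cvtColor(cv2.imread(f'pics/{n}.png'),cv2.COLOR_BGR2GRAY);a=cv2.GaussianBlur(a,(3,3),0)
def line(f,r):
    P=[proj(c,s['tcp_pos']+Rm@np.array(f(t))/1000) for t in r]
    print(' '.join(f"{t}:{a[int(round(p[1])),int(round(p[0]))]}" for t,p in zip(r,P) if 0<=p[1]<384 and 0<=p[0]<512))
print('tab top +y end');line(lambda t:[t,0,-25.5],range(8,36,2))
print('body top +y end')
for y in(-10,0,10):line(lambda t:[t,y,25.5],range(24,60,2))
E
python3 chk.py rock1
```

```text
[1.  3.1 5.3] [ 0.8  -0.12  0.09] [0.5017 0.1951 0.1253]
tab top +y end
8:137 10:178 12:194 14:195 16:195 18:195 20:192 22:142 24:131 26:130 28:129 30:130 32:129 34:128
body top +y end
24:195 26:196 28:181 30:196 32:195 34:195 36:196 38:196 40:176 42:128 44:109 46:108 48:108 50:105 52:116 54:152 56:151 58:88
24:174 26:111 28:112 30:114 32:110 34:111 36:113 38:107 40:158 42:130 44:126 46:110 48:108 50:109 52:124 54:128 56:123 58:143
24:190 26:190 28:173 30:177 32:185 34:196 36:197 38:198 40:183 42:130 44:127 46:126 48:110 50:108 52:114 54:133 56:154 58:84
```

The block tilts rigidly with the tool: its edge reads 41 mm, which means about 11 mm rise at the +y end while the other end stays down. Now I'll rock it the other way about the +y end.

```bash
python3 -m handwheel '[[[0,-2,0,0.004,0,-0.0015,0],[0,-2,0,0.004,0,-0.0015,0],[0,-2,0,0.004,0,-0.0015,0],[0,-2,0,0.004,0,-0.0015,0],[0,0,0,0,0,0,0]]]' 80;python3 -m handwheel '[[[0,-2,0,0.004,0,-0.0015,0],[0,-1.5,0,0.003,0,-0.0011,0],[0,0,0,0,0,0,0]]]' 80; python3 chk.py rock2
```

```text
t: 15.25
tcp_pos: [0.5031, 0.2101, 0.1322]
tool_rot: [0.744, 0.669, -0.003, 0.004]
force: [1.1, -1.9, 5.4]
finger_gap: 0.152
gripper_force: 80.2
t: 15.62
tcp_pos: [0.5037, 0.2165, 0.1345]
tool_rot: [0.743, 0.668, -0.026, 0.024]
force: [0.6, -5.6, 4.2]
finger_gap: 0.147
gripper_force: 80.1
[ 0.6 -5.6  4.2] [-1.1  -0.29 -0.04] [0.5037 0.2165 0.1345]
tab top +y end
8:135 10:136 12:143 14:197 16:196 18:196 20:185 22:130 24:118 26:117 28:117 30:116 32:116 34:115
body top +y end
24:195 26:194 28:182 30:195 32:198 34:198 36:198 38:198 40:190 42:121 44:108 46:107 48:106 50:105 52:112 54:143 56:170 58:119
24:181 26:114 28:114 30:116 32:114 34:114 36:114 38:113 40:127 42:123 44:115 46:108 48:106 50:106 52:109 54:136 56:117 58:135
24:193 26:194 28:172 30:161 32:177 34:188 36:195 38:198 40:194 42:121 44:115 46:114 48:113 50:106 52:107 54:122 56:167 58:118
```

Both ends have let go: the +y end is up about 11 mm and the −y end about 17 mm. I'll level the block and draw it up.

```bash
python3 -m handwheel '[[[0,2,0,-0.0035,0,-0.004,0],[0,2,0,-0.0035,0,-0.004,0],[0,0,0,0,0,-0.006,0],[0,0,0,0,0,-0.006,0],[0,0,0,0,0,0,0]]]' 80; python3 chk.py rock3
```

```text
t: 16.3
tcp_pos: [0.5029, 0.2116, 0.1555]
tool_rot: [0.745, 0.668, 0.001, -0.0]
force: [0.2, -0.2, -2.1]
finger_gap: 0.148
gripper_force: 79.4
[ 0.2 -0.2 -2.1] [ 0.04  0.01 -0.  ] [0.5029 0.2116 0.1555]
tab top +y end
8:131 10:130 12:174 14:190 16:190 18:189 20:181 22:130 24:118 26:118 28:118 30:117 32:117 34:116
body top +y end
24:190 26:191 28:178 30:190 32:191 34:192 36:192 38:191 40:186 42:126 44:119 46:118 48:113 50:103 52:103 54:112 56:154 58:135
24:180 26:113 28:110 30:111 32:111 34:111 36:110 38:110 40:117 42:126 44:118 46:118 48:118 50:109 52:107 54:132 56:126 58:141
24:185 26:185 28:174 30:163 32:160 34:172 36:187 38:191 40:190 42:125 44:116 46:116 48:114 50:113 52:110 54:117 56:160 58:114
```

```bash
python3 -m handwheel '[[[0,0,0,-0.0008,0,-0.008,0],[0,0,0,-0.0008,0,-0.012,0],[0,0,0,0,0,-0.016,0],[0,0,0,0,0,-0.018,0],[0,0,0,0,0,-0.018,0],[0,0,0,0,0,-0.013,0],[0,0,0,0,0,-0.008,0],[0,0,0,0,0,0,0],[0,0,0,0,0,0,0],[0,0,0,0,0,0,0],[0,0,0,0,0,0,0]]]' 80; python3 chk.py fin; python3 -c "
from h import *
c=cam('scene');a=snapshot('scene')
s=sense();print(s['tool_rot'],s['gripper_force'],s['tcp_pos'])
b=cv2.imread('pics/scene0.png')[:,:,::-1]
d=cv2.absdiff(a,b).max(2)
for n,(u,v) in dict(roller=(258,192),green=(297,177),pink=(335,200),red1=(248,252),bottle=(281,270),flask=(213,232),rins=(226,150)).items(): print(n,(d[v-12:v+12,u-12:u+12]>40).mean())"
```

```text
t: 17.73
tcp_pos: [0.5023, 0.2089, 0.2472]
tool_rot: [0.744, 0.668, -0.0, -0.0]
force: [0.3, -0.2, -3.5]
finger_gap: 0.144
gripper_force: 79.4
[ 0.3 -0.2 -3.5] [0.03 0.01 0.01] [0.5023 0.2089 0.2472]
tab top +y end
8:123 10:128 12:178 14:178 16:179 18:178 20:169 22:121 24:110 26:110 28:110 30:109 32:108 34:108
body top +y end
24:178 26:179 28:170 30:179 32:181 34:180 36:180 38:181 40:175 42:118 44:112 46:111 48:112 50:114 52:123 54:132 56:110 58:106
24:169 26:104 28:104 30:104 32:105 34:104 36:104 38:102 40:110 42:118 44:111 46:109 48:109 50:110 52:115 54:167 56:141 58:157
24:173 26:173 28:161 30:145 32:155 34:170 36:178 38:180 40:178 42:119 44:109 46:109 48:109 50:107 52:105 54:119 56:83 58:87
[ 7.44311810e-01  6.67832195e-01 -2.51413305e-04 -1.60107889e-04] 79.44008588790894 [0.50243532 0.20888317 0.24739536]
roller 0.7065972222222222
green 0.3940972222222222
pink 0.0
red1 0.03819444444444445
bottle 0.0
flask 0.03125
rins 0.003472222222222222
```

The block is upright in the grip, with its underside about 24 mm above the rim. The differences at the roller and the green block are where the arm now blocks the view or throws a shadow. I'm handing in.

```bash
python3 -c "
from station import *
print(sign_off())"
```

```text
the job is handed in; nothing more can be done
None
```

The cassette stands in the rack's free end slot, and the cold block was rocked out of its clips one end at a time and is held upright about 24 mm above the tank rim over its place; the job was handed in at about 18 s, with no verdict returned.

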